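# Return a spice jar to the carousel and hold the next one at the front

### The arm

A 6-joint arm with a two-finger parallel gripper is mounted at the origin on a cart in front of the work surface, level with it; the furniture and walls round the work are solid. World frame = base frame: x ahead of the robot, y to its left, z up, the work surface at z = 0. Lengths are in mm, angles in rad, forces in N, time in s.
With the tool pointing down it reaches from about 400 to 925 mm from the base axis. Payload 12.5 kg.
Tool frame: the origin (TCP) lies midway between the tips of the shut fingers; the grasp point (between the pads) lies 19 mm behind it; z points along the fingers, y is the line along which they close (so a half turn about z gives the same grasp; the last joint's range is limited). The gripper opens to 95 mm and grips with 3 to 60 N. Pads are 20 mm wide; open, the fingers measure 119 mm over their backs; the gripper's body (75 mm by 180 mm) begins 59 mm behind the grasp point.
Start: joints at [-1.326, 0.491, 1.559, -0, 1.092, -0.106], TCP at [214.804, -586.946, 214.661] pointing down, gripper open.
Joint ranges: [-3.1, 3.1], [-0.84, 2.19], [0.05, 2.79], [-1.13, 4.28], [0.06, 2.93], [-2.69, 2.69]. Speed limits (rad/s): [2.22, 2.22, 2.79, 3.14, 3.14, 3.14].

### API

Orientations are given as [roll, pitch, yaw] about the fixed x, y, z axes, in that order (R = Rz(yaw) Ry(pitch) Rx(roll)).
In Python, from cell import * gives the robot as it stands.
- The arm moves only by the tool servo_tool, never from a script. Its argument "moves" is one flat list of numbers, 5 for each row, row after row: the shift along the world's x, y, z as a fraction of full scale, then the turn about the world's z as a fraction of full scale, then the opening, from 0 (shut) to 1 (fully open). A call has 1 to 12 rows; each row is the pose to reach, as a shift and turn from the pose commanded when the call began, turning the shorter way round; what a row does not reach only later rows make up. Full scale, the value 1, is 400 mm for a shift and 180 degrees for a turn. A row lasts 1/12 s, in which the tool goes at most 41.7 mm and 7.16 degrees, less where a joint would pass 70% of its speed; a pose out of reach is approached as far as the arm can. A call with a number of a shift or a turn outside -1 to 1 is refused whole. A call with a gripper value outside its range is refused whole. The fingers move at their own pace and stop on an object; the grip force is fixed at half the most. Time passes only in rows, so rows that repeat a pose let the fingers close. It gives the time, the measured TCP pose, the force, the opening and the grip force at its end, in the units of the state.
- state(): the state, without advancing time (a new reading comes with each control period).
- read_camera(name): name is "scene" or "top" or "wrist"; returns (picture, depth): 400x640x3 uint8, blue, green, red; 400x640 float32, mm along the optical axis (not along the pixel's ray), 0 where there is no reading.
- get_calibration(name): a dict with "K" (3x3 intrinsics, pixels), "R" (3x3) and "t" (3): a world point X has camera coordinates R X + t. Camera axes: x right, y down, z forward; pixel columns grow to the right and rows downward; lengths in mm; the calibration is good to about 2 mm. A picture is of the moment at which its call begins: read the wrist's pose just before it. get_calibration takes no time and is no camera call; for the wrist camera it gives the pose at the moment of the call.
- job_done(): hands the job in; it is judged then, once.
The state is a dict: "t": time; "joints": joint angles; "qvel": joint speeds; "tau": joint torques, N m; "eef_pos": TCP position; "tcp_rot": TCP orientation; "ft_force": force on the tool from outside, world axes, zero at the start; "moment": the same for the moment, N m; "opening": opening from 0.0 (shut) to 1.0 (fully open); "grip_force": force on a finger pad.
Only numpy, scipy, OpenCV 4.12 (cv2) and the standard library are available. Lean on these libraries where they do the work, as an engineer would, in place of code of your own. Each camera call takes 0.05 s, during which the arm holds its last target. There are 200 camera calls.

### The job

Put the green-label spice jar that is standing on the counter back into the empty cup of the spice carousel: set it down upright, do not drop it. Then turn the carousel by the wooden bar handle on top (not by pushing the jars) until the brown-label spice jar stands right at the front, nearest the counter's front edge. Leave the other things where they are, and finish while still gripping the handle, so that the carousel cannot turn while I take that jar out.

Things in the scene. Friction and masses are not known exactly. Their poses are not given: they have to be found in the camera images.
- green_jar: the loose spice jar that starts standing on the counter right of the carousel: clear round jar, green label, red cap; 45 mm across, 106 mm tall, cap from 85 to 106 mm up, mass about 0.11 kg; origin at the centre of its underside, z up
- brown_jar: the brown-label spice jar (reddish brown label, red cap), the jar to be brought to the front; same size as green_jar (45 mm across, 106 mm tall); starts standing loose in a carousel cup; origin at the centre of its underside
- tablet_jar: clear jar with a green cap, 46 mm across, 87 mm tall, standing loose in a carousel cup next to the empty one; origin at the centre of its underside
- salt: glass salt shaker with a grey top, 44 mm across, 90 mm tall, stuck firmly in the carousel cup opposite the empty one; origin at the centre of its underside
- foot: the carousel's round black foot, 160 mm across, fixed to the counter; origin on the turning axis, at counter height; axes parallel to the world's. Above it turns a round wooden tray, 242 mm across, its top 20 mm above the counter, with four steel cups 90 degrees apart on a circle of 85 mm radius about the axis
- empty_cup (a point): centre of the floor of the empty cup, 22 mm above the counter; moves with the carousel; x axis points to the turning axis, z up. Each cup: inside diameter 50 mm at the floor widening to 56 mm at the rim, rim 38 mm above the counter, wall 2.5 mm
- handle_grip (a point): centre of the wooden bar handle on the steel column in the middle of the carousel: bar 76 mm long (x axis of this point), 16 mm thick (y axis, the width to grip), 30 mm high (z from 155 to 185 mm above the counter); turns with the carousel. The jars' tops lie up to 128 mm above the counter
- front_spot (a point): the point 85 mm from the turning axis straight towards the counter's front edge (world -x), at cup floor height; fixed: where the brown-label jar's underside shall be
- carousel (a joint): angle of the carousel from its start, rad, positive counter-clockwise from above; turns either way for a full turn and more; damped and smooth (0.012 N m to start, 0.08 N m more per rad/s), stays where it is left. The jars rock if it is jerked or turned much faster than 0.5 rad/s; between two pads the bar may lag the gripper by some 0.15 rad, so check where the jar comes to rest
- handle: the wooden bar handle itself, carried by the carousel; same axes as point handle_grip, origin at the middle of its underside (155 mm above the counter)
- mug: a white mug, 82 mm across, 94 mm tall, standing behind on the right; a bystander to leave alone; origin at its underside
- mandarin: a mandarin, 52 mm across, lying on the counter at the right; a bystander to leave alone
- apple: a red apple, 75 mm across, on the cutting board at the right; a bystander to leave alone
- peeler: a red-handled peeler, 170 mm long, on the cutting board at the right; a bystander to leave alone
Mind the look-alikes: they are no part of the job. Leave any blue look-alike of the tablet_jar alone.

How it is judged (in metres and radians):
On the way, in this order (a step that is already met when the one before it is completed fails the run):
1. the green-label jar stands in the formerly empty cup and is let go (distance between green_jar and empty_cup below 0.008 m and angle between green_jar's own z axis and vertical below 0.12 rad and contact force between the fingers and green_jar below 0.05 N), for 0.3 s.
2. the fingers hold the handle before the brown-label jar has come to the front (contact force between the fingers and handle above 2 N and distance between brown_jar and front_spot above 0.03 m and distance between green_jar and empty_cup below 0.008 m), for 0.1 s.
At the end, for the whole second after the job is handed in: the brown-label jar stands upright in its cup within 20 mm of the front spot, the green-label jar stands upright in its cup (within 8 mm of the middle of the cup's floor), the jar with the green cap is upright, the carousel is still, and the fingers grip the handle with more than 2 N (distance between brown_jar and front_spot below 0.02 m and angle between each of brown_jar, green_jar, tablet_jar's own z axis and vertical below 0.12 rad and distance between green_jar and empty_cup below 0.008 m and contact force between the fingers and handle above 2 N and contact force between the fingers and brown_jar below 0.05 N and velocity of joint carousel between -0.05 and 0.05 rad/s); the arm keeps its last pose, push and grip.
It fails at once if the green-label jar is let go more than 12 mm above the cup's floor (contact force between the fingers and green_jar below 0.02 N and height (world z) of green_jar above 0.034 m).
It fails at once if a jar already on the carousel is pushed (contact force between the fingers and brown_jar above 3 N or contact force between the fingers and tablet_jar above 3 N or contact force between the fingers and salt above 3 N).
It fails at once if a jar on the carousel is tipped over (angle between any of brown_jar, tablet_jar's own z axis and vertical above 0.5 rad).
It fails at once if a bystander (mug, mandarin, apple, peeler) is knocked about (distance of any of mug, mandarin, apple, peeler from where it was at the start of the episode above 0.03 m).
It also fails if it takes over 67 s, if anything falls off the work surface, if the arm or the gripper's body presses on something with over 40 N, if the wrist force passes 120 N, or if a joint passes its speed limit or range.

## Working session

There is one attempt and no reset: what is moved stays moved. The work goes in short steps, Python scripts to look and compute and a tool call to move; the robot and the scene stay as the last step left them, time stands still between calls to the robot, and variables do not carry over. Pictures are saved under pics/ and viewed, at most 10 in all, crops included, and the job is handed in when it is done.

Besides the shell and the picture viewer there is one more tool, called after "Request:" by a JSON object that holds its "fn" and its "kwargs", one argument or row to a line. servo_tool: Moves the arm, as the interface text tells. Its arguments: {"type":"object","properties":{"moves":{"type":"array"}},"required":["moves"]}

```bash
ls; mkdir -p pics; python3 - <<'E'
from cell import *
import cv2, numpy as np
for n in ("scene","top"):
    p,d=read_camera(n); c=get_calibration(n)
    cv2.imwrite(f"pics/{n}0.png",p); np.savez(f"{n}0.npz",p=p,d=d,K=c["K"],R=c["R"],t=c["t"])
s=state(); print(s["t"],s["eef_pos"],s["tcp_rot"],s["opening"])
E
```

```text
pics
0.1 [ 214.7442854  -586.71714574  214.12068495] [-3.14060767e+00 -8.82465667e-05  3.50811387e-01] 0.9970743849539092
```

View pics/scene0.png

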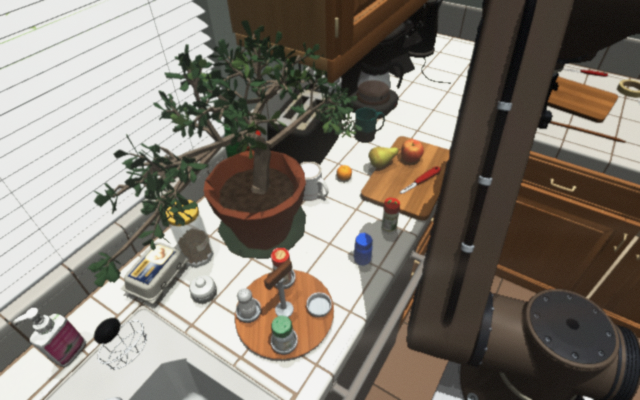

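View pics/top0.png

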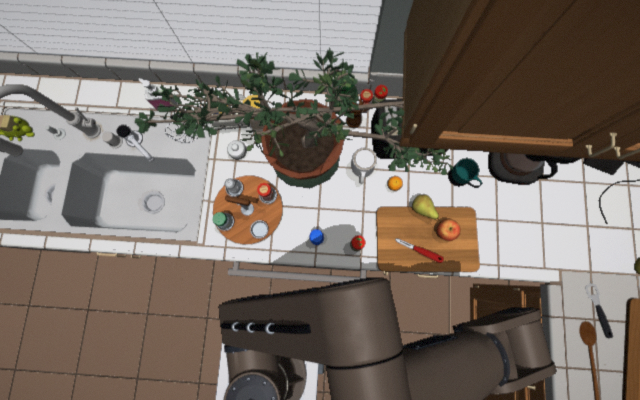

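Top view: the carousel is at about (247,209). It holds the brown jar's red cap (265,188), the empty cup (260,230), the tablet jar (220,220) and the salt (233,186). Candidates for the green jar:
- Red cap alone on the counter: top (358,242), scene (391,213).
- Brown jar on the carousel: top (265,188), scene (280,257).
- Red caps far behind: top (367,95) and (381,91).
- Blue look-alike: top (317,236), scene (363,247).

I choose the one at (358,242) and will check it in a crop.

```bash
cat > h.py <<'E'
import numpy as np, cv2
def load(n):
    z=np.load(n); return z["p"],z["d"],z["K"],z["R"],z["t"]
def cloud(d,K,R,t):
    v,u=np.mgrid[:d.shape[0],:d.shape[1]]
    c=np.stack([(u-K[0,2])/K[0,0]*d,(v-K[1,2])/K[1,1]*d,d],-1)
    X=(c-np.ravel(t))@R; X[d<=0]=np.nan; return X
E
python3 - <<'E'
from h import *
a=[]
for n,(u,v) in (("scene0",(391,213)),("top0",(358,242)),("top0",(250,210))):
    p=load(n+".npz")[0]; r=40; a.append(cv2.resize(p[v-r:v+r,u-r:u+r],(260,260),interpolation=cv2.INTER_CUBIC))
cv2.imwrite("pics/crop0.png",np.hstack(a))
p,d,K,R,t=load("top0.npz"); X=cloud(d,K,R,t)
print("camera",-R.T@np.ravel(t))
for nm,(u,v) in dict(green=(358,242),brown=(265,188),empty=(260,230),tablet=(220,220),salt=(233,186),blue=(317,236),handle=(243,201),tray=(247,225)).items(): print(nm,X[v,u].round())
def fitc(zlo,zhi,box,red=None):
    m=(X[...,2]>zlo)&(X[...,2]<zhi)&(X[...,0]>box[0])&(X[...,0]<box[1])&(X[...,1]>box[2])&(X[...,1]<box[3])
    q=X[m][:,:2]; print(zlo,zhi,len(q),"med",np.median(q,0).round(1),"mid",((q.min(0)+q.max(0))/2).round(1),"ext",np.ptp(q,axis=0).round(1), "rect",cv2.minAreaRect(q.astype(np.float32)))
    return q
g=X[242,358]; fitc(98,112,(g[0]-40,g[0]+40,g[1]-40,g[1]+40))
b=X[188,265]; fitc(120,135,(b[0]-35,b[0]+35,b[1]-35,b[1]+35))
h=X[201,243]; fitc(176,195,(h[0]-80,h[0]+80,h[1]-80,h[1]+80))
E
```

```text
camera [ 318.49051298 -170.78073721 1359.50184235]
green [ 434. -259.  108.]
brown [583.  47. 133.]
empty [460.  69.  23.]
tablet [474. 184. 112.]
salt [589. 157. 104.]
blue [ 446. -128.   88.]
handle [528. 101. 185.]
tray [475. 116.  18.]
98 112 152 med [ 435.9 -259.2] mid [ 436.  -260.3] ext [42.  41.5] rect ((435.80908203125, -260.37225341796875), (41.63621520996094, 41.235206604003906), 3.693427801132202)
120 135 149 med [581.   52.3] mid [580.8  52.5] ext [40.6 41.5] rect ((580.5509643554688, 52.57585906982422), (40.6410026550293, 41.3941650390625), 4.111910343170166)
176 195 132 med [530.6 120.1] mid [531.4 120.9] ext [24.1 75. ] rect ((531.5531005859375, 121.47593688964844), (75.79422760009766, 16.55536651611328), 80.89366912841797)
```

View pics/crop0.png

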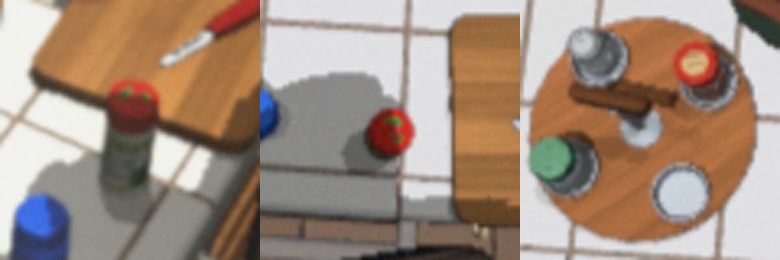

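The crops confirm it: the jar at top (358,242) is the loose one, clear with a green label and red cap. The carousel crop shows the empty cup at front right, the brown jar (red cap) at back right, the tablet jar at front left and the salt at back left. I'll move above the jar with the grip line tangential to the empty cup.

Request:
{"fn": "servo_tool", "kwargs": {
  "moves": [0.28, 0.41, -0.02, 0.04, 1, 0.553, 0.818, -0.085, 0.087, 1, 0.553, 0.818, -0.085, 0.087, 1, 0.553, 0.818, -0.085, 0.087, 1, 0.553, 0.818, -0.085, 0.087, 1, 0.553, 0.818, -0.085, 0.087, 1, 0.553, 0.818, -0.085, 0.087, 1, 0.553, 0.818, -0.085, 0.087, 1, 0.553, 0.818, -0.085, 0.087, 1, 0.553, 0.818, -0.085, 0.087, 1, 0.553, 0.818, -0.085, 0.087, 1, 0.553, 0.818, -0.085, 0.087, 1]
}}

```text
t: 1.1
eef_pos: [436.4, -258.9, 180.5]
tcp_rot: [-3.141, 0.0, 0.627]
ft_force: [-0.0, 0.1, 0.6]
opening: 0.998
grip_force: 0.0
```

```bash
cat > snap.py <<'E'
import sys
from cell import *
from h import *
def snap(n,name):
    c=get_calibration(n); p,d=read_camera(n); cv2.imwrite(f"pics/{name}.png",p)
    np.savez(name+".npz",p=p,d=d,K=c["K"],R=c["R"],t=c["t"]); return p,cloud(d,c["K"],c["R"],c["t"])
def band(X,zlo,zhi,cx,cy,r):
    m=(X[...,2]>zlo)&(X[...,2]<zhi)&(np.hypot(X[...,0]-cx,X[...,1]-cy)<r)
    q=X[m][:,:2].astype(np.float32)
    if len(q)<5: print("few",len(q)); return
    print(len(q),"med",np.median(q,0).round(1),"circ",np.round(cv2.minEnclosingCircle(q)[0],1),"rect",[np.round(v,1).tolist() for v in cv2.minAreaRect(q)])
def st():
    s=state(); print("t",round(s["t"],2),"pos",np.round(s["eef_pos"],1),"yaw",round(s["tcp_rot"][2],3),"q",np.round(s["joints"],2),"F",np.round(s["ft_force"],1),"M",np.round(s["moment"],2),"open",round(s["opening"],3),"grip",round(s["grip_force"],1))
E
python3 - <<'E'
from snap import *
p,X=snap("wrist","wrist1"); st()
band(X,95,112,436,-260,45)
E
```

```text
t 1.15 pos [ 436.  -259.8  180.6] yaw 0.625 q [-0.67  0.37  1.88 -0.    0.89  0.28] F [ 0.8 -0.6  0.1] M [-0.01  0.01 -0.01] open 1.006 grip 0.0
1954 med [ 437.1 -261.2] circ [ 436. -262.] rect [[435.9, -262.1], [43.9, 43.1], 43.6]
```

View pics/wrist1.png

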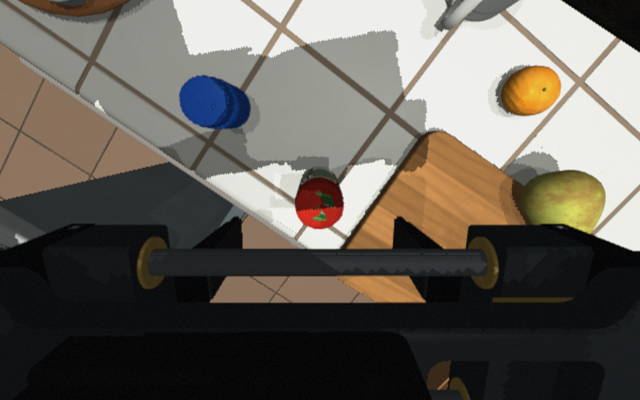

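The red cap is between the open fingers, at (320,203), and the body's wide side runs along the closing line, which suits a tangential placement. Descending and gripping the cap.

Request:
{"fn": "servo_tool", "kwargs": {
  "moves": [0, -0.004, -0.06, 0, 1, 0, -0.005, -0.12, 0, 1, 0, -0.005, -0.18, 0, 1, 0, -0.005, -0.23, 0, 1, 0, -0.005, -0.261, 0, 1, 0, -0.005, -0.261, 0, 1, 0, -0.005, -0.261, 0, 0, 0, -0.005, -0.261, 0, 0, 0, -0.005, -0.261, 0, 0, 0, -0.005, -0.261, 0, 0, 0, -0.005, -0.261, 0, 0, 0, -0.005, -0.261, 0, 0]
}}

```text
t: 2.15
eef_pos: [436.1, -261.8, 76.7]
tcp_rot: [3.141, -0.0, 0.624]
ft_force: [-0.3, -0.2, 0.3]
opening: 0.636
grip_force: 0.0
```

```bash
python3 - <<'E'
from snap import *
st(); c=get_calibration("wrist"); print(-c["R"].T@np.ravel(c["t"]))
E
```

```text
t 2.15 pos [ 436.1 -261.8   76.7] yaw 0.624 q [-0.67  0.52  1.98 -0.    0.64  0.28] F [-0.3 -0.2  0.3] M [ 0.05 -0.04 -0.  ] open 0.636 grip 0.0
[ 489.552504   -223.95534471  247.14981075]
```

Request:
{"fn": "servo_tool", "kwargs": {
  "moves": [0, 0, 0, 0, 0, 0, 0, 0, 0, 0, 0, 0, 0, 0, 0, 0, 0, 0, 0, 0, 0, 0, 0, 0, 0, 0, 0, 0, 0, 0, 0, 0, 0, 0, 0, 0, 0, 0, 0, 0]
}}

```text
t: 2.82
eef_pos: [436.0, -261.7, 76.3]
tcp_rot: [3.141, 0.0, 0.624]
ft_force: [-0.1, 0.6, 2.7]
opening: 0.465
grip_force: 30.0
```

Request:
{"fn": "servo_tool", "kwargs": {
  "moves": [0, 0, 0.03, 0, 0, 0, 0, 0.08, 0, 0, 0, 0, 0.15, 0, 0, 0, 0, 0.23, 0, 0, 0, 0.01, 0.31, 0, 0, 0, 0.06, 0.375, 0, 0, 0, 0.14, 0.375, 0, 0, 0, 0.23, 0.375, 0, 0, 0, 0.32, 0.375, 0, 0, 0, 0.4, 0.375, 0, 0, 0, 0.46, 0.375, 0, 0, 0, 0.5, 0.375, 0, 0]
}}

```text
t: 3.82
eef_pos: [435.5, -59.6, 226.2]
tcp_rot: [-3.141, 0.0, 0.625]
ft_force: [0.2, 0.2, -0.8]
opening: 0.463
grip_force: 30.0
```

Request:
{"fn": "servo_tool", "kwargs": {
  "moves": [0, 0.04, 0, 0, 0, 0, 0.08, 0, 0, 0, 0, 0.1, 0, 0, 0, 0, 0.1, 0, 0, 0, 0, 0.1, 0, 0, 0]
}}

```text
t: 4.23
eef_pos: [436.0, -21.8, 226.2]
tcp_rot: [3.141, 0.0, 0.625]
ft_force: [0.0, -0.7, -1.0]
opening: 0.46
grip_force: 30.0
```

```bash
python3 - <<'E'
from snap import *
p,X=snap("wrist","wrist2"); st()
band(X,120,140,581,52,40)
band(X,175,195,531,121,70)
band(X,33,45,462,72,36)
E
```

```text
t 4.28 pos [436.1 -22.2 226.2] yaw 0.624 q [-0.2   0.21  1.98 -0.    0.95  0.74] F [ 0.  -0.1 -0.9] M [ 0.   -0.07 -0.  ] open 0.465 grip 30.0
1849 med [575.9  46.5] circ [580.9  50.2] rect [[575.6, 46.5], [30.1, 43.7], 35.5]
913 med [524.8  90.7] circ [525.9  96.7] rect [[527.5, 96.0], [31.0, 16.0], 81.9]
508 med [461.8  73.7] circ [462.7  68.3] rect [[462.7, 68.2], [58.5, 59.9], 35.9]
```

View pics/wrist2.png

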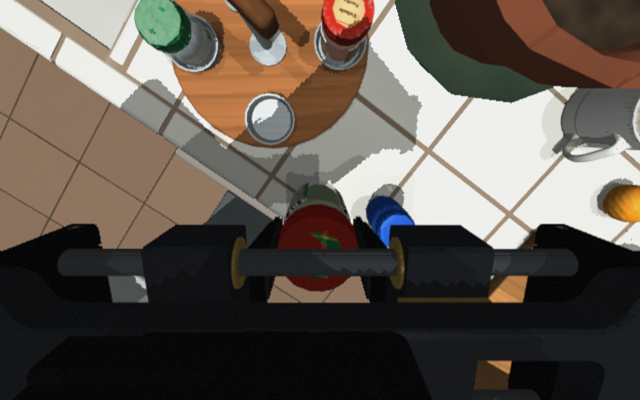

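The wrist view shows the empty cup at (270,118), the jar firmly held, and the brown label/cap at (346,15). I'll pin down the cup's rim circle with both cameras.

```bash
python3 - <<'E'
from h import *
from scipy.optimize import least_squares
for n,pix,z in (("wrist2.npz",(270,118),38),("top0.npz",(260,230),38)):
    p,d,K,R,t=load(n); X=cloud(d,K,R,t)
    r=np.hypot(X[...,0]-462,X[...,1]-70); 
    m=(r>20)&(r<36)&(X[...,2]>34)&(X[...,2]<44)
    q=X[m]; f=least_squares(lambda a:np.hypot(q[:,0]-a[0],q[:,1]-a[1])-a[2],[462,70,29],loss="soft_l1",f_scale=1)
    print(n,len(q),f.x.round(1),"z",np.median(q[:,2]).round(1),"res",np.std(f.fun).round(2))
    q=X[(r<16)]; print("floor z",np.nanmedian(q[:,2]).round(1))
    m=(np.hypot(X[...,0]-531,X[...,1]-120)<130)&(X[...,2]>14)&(X[...,2]<26)
    q=X[m]; h=cv2.convexHull(q[:,:2].astype(np.float32))[:,0]
    f=least_squares(lambda a:np.hypot(h[:,0]-a[0],h[:,1]-a[1])-121,[531,121],loss="soft_l1",f_scale=1); print("tray centre",f.x.round(1))
    # ellipse of the bright/dark rim in image
    for Z in (38,):
        c=R@np.array([462.5,70,Z])+np.ravel(t); print("proj",(K@c/c[2])[:2].round(1))
E
```

```text
wrist2.npz 466 [462.9  67.9  28.3] z 37.9 res 1.0
floor z 22.5
tray centre [531.2 119.1]
proj [268.  118.8]
top0.npz 54 [463.3  70.3  28.3] z 37.7 res 1.14
floor z 22.9
tray centre [532.  121.4]
proj [259.1 228.8]
```

```bash
python3 - <<'E'
from h import *
from scipy.optimize import least_squares
p,d,K,R,t=load("wrist2.npz"); X=cloud(d,K,R,t)
hsv=cv2.cvtColor(p,cv2.COLOR_BGR2HSV)
red=((hsv[...,0]<8)|(hsv[...,0]>172))&(hsv[...,1]>120)
T=np.array([436.1,-22.2]); r=np.hypot(X[...,0]-T[0],X[...,1]-T[1])
m=red&(r<40)&(X[...,2]>225)
q=X[m]; print(len(q),"z pct",np.percentile(q[:,2],[5,50,95]).round(1))
ex=np.array([np.cos(.624),np.sin(.624)]); ey=np.array([-ex[1],ex[0]])
a=(q[:,:2]-T)@ex; b=(q[:,:2]-T)@ey
top=q[:,2]>np.percentile(q[:,2],95)-4
print("along x",a.min().round(1),a.max().round(1),"along close",np.percentile(b,[1,99]).round(1),"top:",np.percentile(b[top],[1,50,99]).round(1),np.percentile(a[top],[1,99]).round(1))
h=cv2.convexHull(q[:,:2].astype(np.float32))[:,0]; h=h[(h-T)@ex>0]
f=least_squares(lambda c:np.hypot(h[:,0]-c[0],h[:,1]-c[1])-22.3,T,loss="soft_l1"); print(f.x.round(1),f.fun.round(1))
E
```

```text
3188 z pct [240.8 256.3 257.8]
along x -21.7 26.6 along close [-20.8  21.2] top: [-20.    0.9  19.2] [-20.6  23.4]
[439.9 -18.1] [10.1 -0.1 -0.8 12.2  0.3]
```

Request:
{"fn": "servo_tool", "kwargs": {
  "moves": [0.01, 0.04, 0, 0, 0, 0.025, 0.1, 0, 0, 0, 0.045, 0.16, 0, 0, 0, 0.06, 0.21, 0, 0, 0, 0.067, 0.225, -0.03, 0, 0, 0.067, 0.225, -0.08, 0, 0, 0.067, 0.225, -0.14, 0, 0, 0.067, 0.225, -0.19, 0, 0, 0.067, 0.225, -0.23, 0, 0, 0.067, 0.225, -0.25, 0, 0, 0.067, 0.225, -0.25, 0, 0, 0.067, 0.225, -0.25, 0, 0]
}}

```text
t: 5.28
eef_pos: [463.1, 67.8, 126.5]
tcp_rot: [-3.142, 0.0, 0.623]
ft_force: [-0.0, 0.4, -0.8]
opening: 0.461
grip_force: 30.0
```

```bash
python3 - <<'E'
from snap import *
p,X=snap("wrist","wrist3"); st()
p2,X2=snap("top","top3")
p3,_=snap("scene","scene3")
v=cv2.resize(p2[160:260,200:300],(400,400),interpolation=cv2.INTER_CUBIC); w=cv2.resize(p3[240:380,220:360],(400,400),interpolation=cv2.INTER_CUBIC)
cv2.imwrite("pics/c3.png",np.hstack([v,w]))
E
```

```text
t 5.33 pos [463.3  67.9 126.9] yaw 0.624 q [ 0.    0.4   2.03 -0.    0.71  0.95] F [-0.8  0.3 -0.2] M [-0.01 -0.04  0.01] open 0.462 grip 30.0
```

View pics/c3.png

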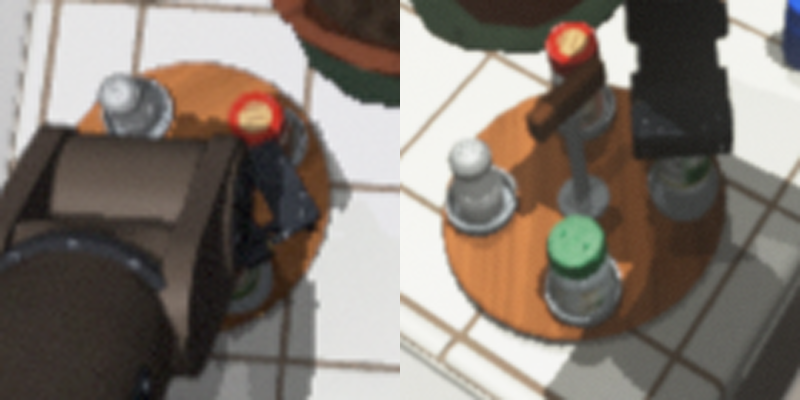

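The jar hangs over the cup in both views and the gripper clears the handle. Lowering it in small steps.

Request:
{"fn": "servo_tool", "kwargs": {
  "moves": [0, 0, -0.01, 0, 0, 0, 0, -0.02, 0, 0, 0, 0, -0.03, 0, 0, 0, 0, -0.04, 0, 0, 0, 0, -0.05, 0, 0, 0, 0, -0.055, 0, 0, 0, 0, -0.055, 0, 0]
}}

```text
t: 6.02
eef_pos: [462.6, 68.3, 103.7]
tcp_rot: [-3.141, 0.001, 0.624]
ft_force: [0.3, 1.2, -0.9]
opening: 0.463
grip_force: 30.0
```

Request:
{"fn": "servo_tool", "kwargs": {
  "moves": [0, 0, -0.004, 0, 0, 0, 0, -0.008, 0, 0, 0, 0, -0.011, 0, 0, 0, 0, -0.0135, 0, 0, 0, 0, -0.0135, 0, 0, 0, 0, -0.0135, 0, 0]
}}

```text
t: 6.52
eef_pos: [462.8, 68.2, 98.9]
tcp_rot: [3.142, 0.0, 0.624]
ft_force: [-0.0, 0.1, -0.5]
opening: 0.462
grip_force: 30.0
```

```bash
python3 - <<'E'
from snap import *
st()
E
```

```text
t 6.52 pos [462.8  68.2  98.9] yaw 0.624 q [ 0.01  0.45  2.06 -0.    0.64  0.95] F [-0.   0.1 -0.5] M [-0.02  0.   -0.01] open 0.462 grip 30.0
```

Request:
{"fn": "servo_tool", "kwargs": {
  "moves": [0, 0, -0.002, 0, 0, 0, 0, -0.003, 0, 0, 0, 0, -0.003, 0, 0]
}}

```text
t: 6.77
eef_pos: [463.3, 68.2, 98.2]
tcp_rot: [3.141, -0.001, 0.624]
ft_force: [0.1, -1.1, 6.8]
opening: 0.458
grip_force: 30.0
```

Floor contact (6.8 N upward), so I'm releasing gently.

Request:
{"fn": "servo_tool", "kwargs": {
  "moves": [0, 0, 0, 0, 0.5, 0, 0, 0, 0, 0.55, 0, 0, 0, 0, 0.65, 0, 0, 0, 0, 0.65, 0, 0, 0, 0, 0.65, 0, 0, 0, 0, 0.65, 0, 0, 0, 0, 0.65]
}}

```text
t: 7.35
eef_pos: [462.8, 68.2, 97.6]
tcp_rot: [3.142, 0.0, 0.624]
ft_force: [-0.9, -0.0, -1.1]
opening: 0.651
grip_force: 0.0
```

Request:
{"fn": "servo_tool", "kwargs": {
  "moves": [0, 0, 0.02, 0, 0.65, 0, 0, 0.06, 0, 0.65, 0, 0, 0.12, 0, 0.65, 0, 0, 0.2, 0, 0.65, 0, 0, 0.28, 0, 0.7, 0, 0, 0.36, 0, 0.8, 0, 0, 0.4, 0, 0.8, -0.05, -0.05, 0.4, 0, 0.8, -0.1, -0.1, 0.4, 0, 0.8, -0.1, -0.15, 0.4, 0, 0.8, -0.1, -0.15, 0.4, 0, 0.8]
}}

```text
t: 8.27
eef_pos: [422.1, 6.4, 258.6]
tcp_rot: [3.14, -0.001, 0.623]
ft_force: [0.6, -0.2, 0.3]
opening: 0.801
grip_force: 0.0
```

```bash
python3 - <<'E'
from snap import *
from scipy.optimize import least_squares
p,X=snap("wrist","wrist4"); st()
p2,X2=snap("top","top4")
for Y in (X,X2):
    band(Y,122,134,463,69,32); band(Y,120,140,581,52,40); band(Y,176,195,531,121,70)
    r=np.hypot(Y[...,0]-462,Y[...,1]-70); m=(r>20)&(r<36)&(Y[...,2]>34)&(Y[...,2]<44)
    q=Y[m]
    if len(q)>5: print("rim",least_squares(lambda a:np.hypot(q[:,0]-a[0],q[:,1]-a[1])-28.3,[462,70],loss="soft_l1").x.round(1))
E
```

```text
t 8.32 pos [422.6   7.3 258.5] yaw 0.622 q [-0.14  0.15  1.96 -0.    1.03  0.81] F [ 0.8 -0.8 -0.1] M [ 0.02 -0.06 -0.02] open 0.8 grip 0.0
1467 med [462.9  67.2] circ [462.8  67.4] rect [[462.6, 66.9], [43.0, 42.9], 62.7]
1919 med [580.7  50.9] circ [581.6  50.6] rect [[581.6, 50.6], [42.9, 43.7], 85.1]
1442 med [527.2 104.6] circ [527.3 109.3] rect [[529.5, 108.8], [56.3, 16.4], 82.1]
rim [463.   67.7]
few 0
149 med [581.6  52.7] circ [582.1  52.8] rect [[582.2, 52.9], [42.0, 41.9], 58.9]
24 med [535.2 109.1] circ [536.3 110.9] rect [[535.9, 111.0], [52.5, 4.8], 80.9]
```

View pics/wrist4.png

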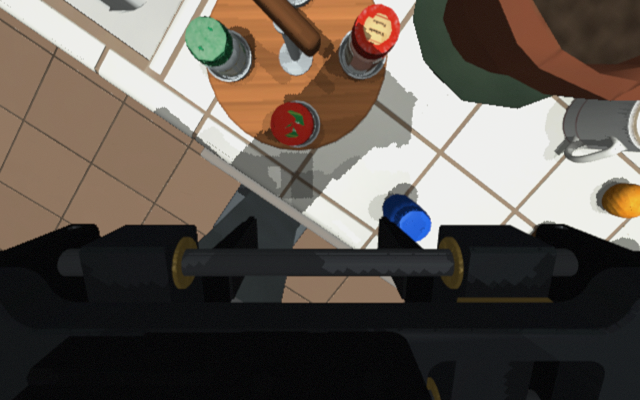

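The green jar stands in the cup at (295,125), upright and concentric with the rim within 1 mm. The brown jar is at (370,40) and the carousel hasn't moved. Next I'll check that the plant clears the handle and hover over it.

Request:
{"fn": "servo_tool", "kwargs": {
  "moves": [0.02, 0.02, 0, 0.035, 0.6, 0.05, 0.05, 0, 0.07, 0.6, 0.09, 0.09, 0, 0.105, 0.6, 0.13, 0.13, 0, 0.14, 0.6, 0.17, 0.17, 0, 0.175, 0.6, 0.21, 0.21, 0, 0.21, 0.6, 0.245, 0.25, 0, 0.24, 0.6, 0.271, 0.28, 0, 0.252, 0.6, 0.271, 0.28, 0, 0.252, 0.6, 0.271, 0.28, 0, 0.252, 0.6]
}}

```text
t: 9.2
eef_pos: [531.0, 121.3, 257.2]
tcp_rot: [-3.141, 0.0, 1.416]
ft_force: [-0.6, -0.0, 0.2]
opening: 0.599
grip_force: 0.0
```

```bash
python3 - <<'E'
from snap import *
for n in ("top0.npz","scene0.npz"):
    p,d,K,R,t=load(n); X=cloud(d,K,R,t); q=X[X[...,2]>200]; r=np.hypot(q[:,0]-531,q[:,1]-120); i=np.argsort(r)[:200:40]; print(n,[(r[k].round(),q[k].round().tolist()) for k in i])
p,X=snap("wrist","wrist5"); st()
band(X,176,195,531,121,70)
band(X,122,134,463,69,32); band(X,122,140,581,52,40);band(X,100,125,474,184,40)
E
```

```text
top0.npz [(np.float64(102.0), [627.0, 154.0, 463.0]), (np.float64(113.0), [640.0, 151.0, 456.0]), (np.float64(120.0), [636.0, 179.0, 449.0]), (np.float64(125.0), [638.0, 55.0, 436.0]), (np.float64(130.0), [646.0, 180.0, 443.0])]
scene0.npz [(np.float64(101.0), [628.0, 146.0, 458.0]), (np.float64(111.0), [615.0, 47.0, 438.0]), (np.float64(118.0), [645.0, 153.0, 460.0]), (np.float64(123.0), [642.0, 171.0, 450.0]), (np.float64(125.0), [646.0, 170.0, 450.0])]
t 9.25 pos [530.7 120.7 257.3] yaw 1.416 q [ 0.1   0.33  1.7  -0.    1.11  0.26] F [ 0.1  0.  -0.7] M [-0.01 -0.12  0.02] open 0.599 grip 0.0
1428 med [532. 122.] circ [531.5 119.6] rect [[531.4, 119.6], [74.4, 15.4], 81.6]
207 med [479.2  71.2] circ [479.7  72.6] rect [[479.5, 72.6], [26.1, 12.6], 84.0]
203 med [568.3  59.2] circ [581.3  54.5] rect [[578.3, 61.7], [42.1, 20.3], 22.9]
1292 med [482.  186.9] circ [480.9 186.6] rect [[481.3, 186.3], [43.1, 44.2], 7.8]
```

The handle centre reads (531.4, 119.6) at 81.6°, matching the tool to about 1 mm. Descending and gripping.

Request:
{"fn": "servo_tool", "kwargs": {
  "moves": [0.001, -0.002, -0.05, 0, 0.6, 0.001, -0.002, -0.11, 0, 0.6, 0.001, -0.002, -0.17, 0, 0.6, 0.001, -0.002, -0.22, 0, 0.6, 0.001, -0.002, -0.25, 0, 0.6, 0.001, -0.002, -0.264, 0, 0.6, 0.001, -0.002, -0.264, 0, 0.5, 0.001, -0.002, -0.264, 0, 0.4, 0.001, -0.002, -0.264, 0, 0.3, 0.001, -0.002, -0.264, 0, 0.2, 0.001, -0.002, -0.264, 0, 0, 0.001, -0.002, -0.264, 0, 0]
}}

```text
t: 10.25
eef_pos: [531.7, 119.5, 152.6]
tcp_rot: [3.141, -0.0, 1.416]
ft_force: [0.4, -0.3, -0.7]
opening: 0.233
grip_force: 0.0
```

Request:
{"fn": "servo_tool", "kwargs": {
  "moves": [0, 0, 0, 0, 0, 0, 0, 0, 0, 0, 0, 0, 0, 0, 0, 0, 0, 0, 0, 0, 0, 0, 0, 0, 0, 0, 0, 0, 0, 0]
}}

```text
t: 10.75
eef_pos: [530.9, 119.6, 152.4]
tcp_rot: [-3.14, 0.0, 1.416]
ft_force: [-4.9, 0.7, 6.2]
opening: 0.192
grip_force: 30.0
```

Request:
{"fn": "servo_tool", "kwargs": {
  "moves": [0, 0, 0, -0.002, 0, 0, 0, 0, -0.006, 0, 0, 0, 0, -0.012, 0, 0, 0, 0, -0.02, 0, 0, 0, 0, -0.03, 0, 0, 0, 0, -0.042, 0, 0, 0, 0, -0.054, 0, 0, 0, 0, -0.066, 0, 0, 0, 0, -0.078, 0, 0, 0, 0, -0.09, 0, 0, 0, 0, -0.102, 0, 0, 0, 0, -0.114, 0]
}}

```text
t: 11.75
eef_pos: [531.0, 119.6, 152.4]
tcp_rot: [-3.141, 0.001, 1.056]
ft_force: [-5.3, 1.2, 5.8]
opening: 0.192
grip_force: 30.0
```

Request:
{"fn": "servo_tool", "kwargs": {
  "moves": [0, 0, 0, -0.012, 0, 0, 0, 0, -0.024, 0, 0, 0, 0, -0.036, 0, 0, 0, 0, -0.048, 0, 0, 0, 0, -0.06, 0, 0, 0, 0, -0.072, 0, 0, 0, 0, -0.084, 0, 0, 0, 0, -0.096, 0, 0, 0, 0, -0.108, 0, 0, 0, 0, -0.12, 0, 0, 0, 0, -0.132, 0, 0, 0, 0, -0.144, 0]
}}

```text
t: 12.75
eef_pos: [531.0, 119.5, 152.4]
tcp_rot: [-3.141, 0.001, 0.604]
ft_force: [-3.2, -0.2, 7.0]
opening: 0.192
grip_force: 30.0
```

Request:
{"fn": "servo_tool", "kwargs": {
  "moves": [0, 0, 0, -0.012, 0, 0, 0, 0, -0.024, 0, 0, 0, 0, -0.036, 0, 0, 0, 0, -0.048, 0, 0, 0, 0, -0.06, 0, 0, 0, 0, -0.072, 0, 0, 0, 0, -0.084, 0, 0, 0, 0, -0.096, 0, 0, 0, 0, -0.108, 0, 0, 0, 0, -0.12, 0, 0, 0, 0, -0.132, 0, 0, 0, 0, -0.144, 0]
}}

```text
t: 13.75
eef_pos: [531.0, 119.5, 152.4]
tcp_rot: [3.142, 0.001, 0.151]
ft_force: [-4.4, 0.3, 6.3]
opening: 0.19
grip_force: 30.0
```

Request:
{"fn": "servo_tool", "kwargs": {
  "moves": [0, 0, 0, -0.012, 0, 0, 0, 0, -0.024, 0, 0, 0, 0, -0.036, 0, 0, 0, 0, -0.048, 0, 0, 0, 0, -0.06, 0, 0, 0, 0, -0.072, 0, 0, 0, 0, -0.084, 0, 0, 0, 0, -0.096, 0, 0, 0, 0, -0.108, 0, 0, 0, 0, -0.12, 0, 0, 0, 0, -0.132, 0, 0, 0, 0, -0.144, 0]
}}

```text
t: 14.75
eef_pos: [531.0, 119.4, 152.4]
tcp_rot: [3.141, 0.001, -0.301]
ft_force: [-4.1, -1.6, 5.7]
opening: 0.193
grip_force: 30.0
```

Request:
{"fn": "servo_tool", "kwargs": {
  "moves": [0, 0, 0, -0.012, 0, 0, 0, 0, -0.024, 0, 0, 0, 0, -0.036, 0, 0, 0, 0, -0.048, 0, 0, 0, 0, -0.06, 0, 0, 0, 0, -0.072, 0, 0, 0, 0, -0.084, 0, 0, 0, 0, -0.096, 0, 0, 0, 0, -0.107, 0, 0, 0, 0, -0.117, 0, 0, 0, 0, -0.125, 0, 0, 0, 0, -0.13, 0]
}}

```text
t: 15.75
eef_pos: [531.0, 119.4, 152.4]
tcp_rot: [3.141, 0.001, -0.709]
ft_force: [-5.0, -1.0, 5.0]
opening: 0.192
grip_force: 30.0
```

Request:
{"fn": "servo_tool", "kwargs": {
  "moves": [0, 0, 0, -0.003, 0, 0, 0, 0, -0.004, 0, 0, 0, 0, -0.004, 0, 0, 0, 0, -0.004, 0, 0, 0, 0, -0.004, 0]
}}

```text
t: 16.17
eef_pos: [531.0, 119.4, 152.4]
tcp_rot: [3.141, 0.001, -0.72]
ft_force: [-5.5, -0.9, 5.1]
opening: 0.188
grip_force: 30.0
```

```bash
python3 - <<'E'
from snap import *
p,X=snap("scene","scene6"); st(); w,Xw=snap("wrist","wrist6"); t_,Xt=snap("top","top6")
cv2.imwrite("pics/c6.png",np.hstack([cv2.resize(p[220:380,200:360],(400,400),interpolation=cv2.INTER_CUBIC),cv2.resize(w,(400,250))[0:250].repeat(1,0) if 0 else cv2.copyMakeBorder(cv2.resize(w,(400,250)),0,150,0,0,cv2.BORDER_CONSTANT)]))
a=np.radians(1)
for nm,Y in (("scene",X),("wrist",Xw),("top",Xt)):
    print(nm); band(Y,122,134,446,120,40)
E
```

```text
t 16.22 pos [531.  119.4 152.4] yaw -0.72 q [ 0.1   0.45  1.83 -0.    0.86  2.39] F [-4.9 -1.4  5.9] M [-0.03  0.91 -0.04] open 0.194 grip 30.0
scene
295 med [444.2 113.9] circ [444.9 113.4] rect [[444.9, 113.1], [41.1, 41.7], 83.5]
wrist
few 0
top
152 med [445.6 114.1] circ [446.8 114.4] rect [[446.0, 115.1], [42.5, 41.0], 80.2]
```

View pics/c6.png

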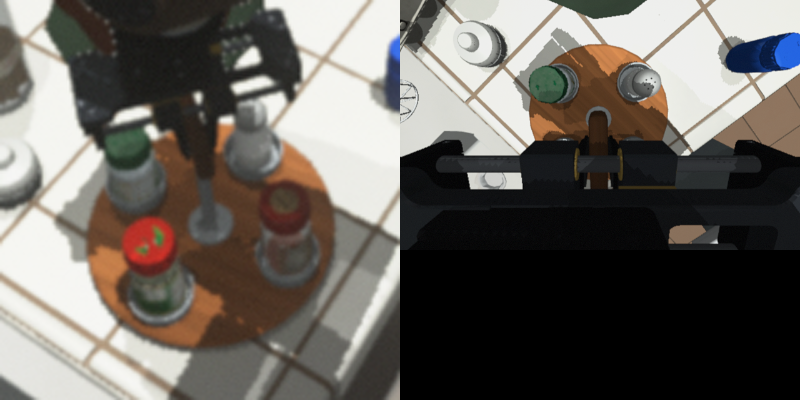

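All jars stand upright. The brown jar (right crop side, at (285,230)) is at about (446,114.5), 6 mm short of the front spot at y≈120.5. Turning about 4° more.

Request:
{"fn": "servo_tool", "kwargs": {
  "moves": [0, 0, 0, -0.004, 0, 0, 0, 0, -0.01, 0, 0, 0, 0, -0.016, 0, 0, 0, 0, -0.02, 0, 0, 0, 0, -0.022, 0, 0, 0, 0, -0.022, 0, 0, 0, 0, -0.022, 0, 0, 0, 0, -0.022, 0, 0, 0, 0, -0.022, 0]
}}

```text
t: 17.07
eef_pos: [530.9, 119.4, 152.4]
tcp_rot: [3.14, 0.001, -0.789]
ft_force: [-5.1, -2.4, 5.6]
opening: 0.188
grip_force: 30.0
```

```bash
python3 - <<'E'
from snap import *
p,X=snap("scene","scene7"); st(); t_,Xt=snap("top","top7")
for Y in (X,Xt): band(Y,122,134,446,120,40); band(Y,122,134,531,206,35)
E
```

```text
t 17.12 pos [531.  119.4 152.4] yaw -0.79 q [ 0.1   0.45  1.83 -0.    0.86  2.46] F [-4.3 -0.2  5.3] M [-0.05  0.89  0.01] open 0.191 grip 30.0
306 med [444.3 120.2] circ [446.4 120.2] rect [[444.9, 119.5], [42.2, 42.4], 22.9]
328 med [527.4 206.5] circ [528.4 204.6] rect [[528.4, 205.4], [43.3, 42.8], 2.0]
148 med [445.2 120.3] circ [446.9 119.7] rect [[445.2, 119.9], [42.2, 39.7], 79.6]
few 0
```

```bash
python3 -c "
from cell import *
print(job_done())"
```

```text
the job is handed in; nothing more can be done
None
```

The job is handed in, but no verdict came back: the green-label jar stands upright in its cup, the brown-label jar is within about 2 mm of the front spot by the cameras, and the gripper still holds the handle with 30 N.

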